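# Sort the sample containers into their trays

### The job

Sort the closed containers left standing on the lab bench into the trays that already hold one of their kind: both aluminium moisture tins onto the low steel oven tray, both white jars into the pale blue crate, and the amber bottle into the grey spill tray. Stand each one upright on the tray's floor, set down and not dropped, and leave the open glass beaker and flask standing where they are.

Things in the scene. Friction and masses are not known exactly. Their poses are not given: they have to be found in the camera images.
- tin_a: One of two identical round aluminium moisture tins with slip-on lids, standing on the bench: 54 mm diameter (lid; the base under it is 52 mm), 30 mm high, 50 to 100 g. The lid covers the upper 14 mm. Origin: centre of its underside, z up.
- tin_b: One of two identical round aluminium moisture tins with slip-on lids, standing on the bench: 54 mm diameter (lid; the base under it is 52 mm), 30 mm high, 50 to 100 g. The lid covers the upper 14 mm. Origin: centre of its underside, z up.
- jar_a: One of two identical white plastic sample jars with screw lids, standing on the bench: 52 mm diameter at the lid (upper 20 mm), body 51 mm, 75 mm high overall, 60 to 130 g. Origin: centre of its underside, z up.
- jar_b: One of two identical white plastic sample jars with screw lids, standing on the bench: 52 mm diameter at the lid (upper 20 mm), body 51 mm, 75 mm high overall, 60 to 130 g. Origin: centre of its underside, z up.
- bottle: Amber glass 100 ml laboratory bottle with a paper label and a blue screw cap, standing on the bench: body 56 mm diameter up to 64 mm height, then a sloping shoulder and neck; cap 44 mm diameter from 82 to 105 mm height, which is the top; 170 to 340 g. Origin: centre of its underside, z up.
- oven_tray: Low stainless steel oven tray with perforated floor, home of the tins. Fixed; 150 (x) by 230 mm (y) outside. Origin: centre of its underside, on the bench, z up. Floor 3 mm above the bench, inside 144 x 224 mm, lip top 13 mm above the bench. One more tin already stands in it at x = 0, y = +72 mm (give or take 5) of its frame; the rest is free, room for two more in a row along y.
- jar_crate: Pale blue plastic crate with upright walls, home of the jars. Fixed; 150 (x) by 230 mm (y) outside. Origin: centre of its underside, on the bench, z up. Floor 4 mm above the bench, inside 142 x 222 mm, wall top 38 mm above the bench. One more jar already stands in it at x = 0, y = +72 mm (give or take 5) of its frame; the rest is free, room for two more in a row along y.
- bottle_tray: Grey plastic spill tray with flanged rim and ribbed floor, home of the bottle. Fixed; 150 (x) by 230 mm (y) outside. Origin: centre of its underside, on the bench, z up. Floor 4 mm above the bench, inside 142 x 222 mm, wall top 30 mm above the bench. One more bottle already stands in it at x = 0, y = +72 mm (give or take 5) of its frame; the rest is free.
- beaker: Open clear glass beaker, 50 mm diameter, 70 mm high, standing empty among the containers; it stays where it is. Origin: centre of its underside, z up.
- flask: Open clear glass conical flask, 64 mm diameter at the foot, narrowing to a 23 mm neck, 105 mm high, standing empty among the containers; it stays where it is. Origin: centre of its underside, z up.
Not all that is in view belongs to the job. Leave any red, turquoise or yellow look-alike of the jar_a alone.

How it is judged:
At the end, for the whole second after the job is handed in: Tins in the oven tray, jars in the crate, bottle in the spill tray: origin within 47 mm (x) and 88 mm (y) of the tray centre in its frame, underside within 4 mm of its floor, tilt under 0.1 rad, at rest. Beaker and flask upright, within 30 mm of their start (x of tin_a in the frame of oven_tray between -0.047 and 0.047 m and y of tin_a in the frame of oven_tray between -0.088 and 0.088 m and z of tin_a in the frame of oven_tray between -0.001 and 0.007 m and angle between each of tin_a, tin_b, jar_a, jar_b, bottle, beaker, flask's own z axis and vertical below 0.1 rad and linear speed of each of tin_a, tin_b, jar_a, jar_b, bottle below 0.02 m/s and x of tin_b in the frame of oven_tray between -0.047 and 0.047 m and y of tin_b in the frame of oven_tray between -0.088 and 0.088 m and z of tin_b in the frame of oven_tray between -0.001 and 0.007 m and x of jar_a in the frame of jar_crate between -0.047 and 0.047 m and y of jar_a in the frame of jar_crate between -0.088 and 0.088 m and z of jar_a in the frame of jar_crate between 0 and 0.008 m and x of jar_b in the frame of jar_crate between -0.047 and 0.047 m and y of jar_b in the frame of jar_crate between -0.088 and 0.088 m and z of jar_b in the frame of jar_crate between 0 and 0.008 m and x of bottle in the frame of bottle_tray between -0.047 and 0.047 m and y of bottle in the frame of bottle_tray between -0.088 and 0.088 m and z of bottle in the frame of bottle_tray between 0 and 0.008 m and distance of each of beaker, flask from where it was at the start of the episode below 0.03 m); the robot touches nothing.
It fails at once if a container is dropped into its tray (faster than 0.7 m/s when within about 12 mm of its floor) ((x of tin_a in the frame of oven_tray between -0.06 and 0.06 m and y of tin_a in the frame of oven_tray between -0.1 and 0.1 m and z of tin_a in the frame of oven_tray below 0.016 m and linear speed of tin_a above 0.7 m/s) or (x of tin_b in the frame of oven_tray between -0.06 and 0.06 m and y of tin_b in the frame of oven_tray between -0.1 and 0.1 m and z of tin_b in the frame of oven_tray below 0.016 m and linear speed of tin_b above 0.7 m/s) or (x of jar_a in the frame of jar_crate between -0.06 and 0.06 m and y of jar_a in the frame of jar_crate between -0.1 and 0.1 m and z of jar_a in the frame of jar_crate below 0.016 m and linear speed of jar_a above 0.7 m/s) or (x of jar_b in the frame of jar_crate between -0.06 and 0.06 m and y of jar_b in the frame of jar_crate between -0.1 and 0.1 m and z of jar_b in the frame of jar_crate below 0.016 m and linear speed of jar_b above 0.7 m/s) or (x of bottle in the frame of bottle_tray between -0.06 and 0.06 m and y of bottle in the frame of bottle_tray between -0.1 and 0.1 m and z of bottle in the frame of bottle_tray below 0.016 m and linear speed of bottle above 0.7 m/s)).
It fails at once if the beaker or the flask is shifted by more than 30 mm or tips over (distance of any of beaker, flask from where it was at the start of the episode above 0.03 m or angle between any of beaker, flask's own z axis and vertical above 0.5 rad).
It also fails if it takes over 125 s, if anything falls off the work surface, if the arm or the gripper's body presses on something with over 40 N, if the wrist force passes 120 N, or if a joint passes its speed limit or range.

### The arm

A 6-joint arm with a two-finger parallel gripper is mounted at the origin on the work surface. World frame = base frame: x ahead of the robot, y to its left, z up, the work surface at z = 0. Lengths are in m, angles in rad, forces in N, time in s.
With the tool pointing down it reaches from about 0.25 to 0.775 m from the base axis. Payload 4 kg.
Tool frame: the origin (TCP) lies midway between the tips of the shut fingers; the grasp point (between the pads) lies 19 mm behind it (robot.grip_depth is the distance from the TCP to the grasp point, in m); z points along the fingers, y is the line along which they close (so a half turn about z gives the same grasp; the last joint's range is limited). The gripper opens to 85 mm and grips with 20 to 120 N. Pads are 22 mm wide; open, the fingers measure 114 mm over their backs; the gripper's body (76 mm by 85 mm) begins 54 mm behind the grasp point. The pads swing forward as they close: fully open they stand 13 mm farther back than shut.
Start: joints at [-0.103, 0.087, 1.371, -0, 1.684, -0.103], TCP at [0.55, -0, 0.231] pointing down, gripper open.
Joint ranges: [-3.1, 3.1], [-0.76, 2.03], [0.27, 2.55], [-1.08, 4.22], [0.17, 2.65], [-2.57, 2.57]. Speed limits (rad/s): [2.79, 2.79, 3.14, 3.14, 3.14, 3.14].

### API

Orientations are given as a unit quaternion [x, y, z, w].
In Python, from bench import robot gives the robot as it stands.
- The arm moves only by the shell command python3 -m inch 'ROWS' [OPENING]. ROWS is JSON, a list of rows, each a list of 2 entries, a list of its own where there are three numbers: the shift along the world's x, y, z in m, then the turn, a rotation vector about the world's x, y, z in rad. In form: [[[x, y, z], [ax, ay, az]], ...]. A call has 1 to 20 rows; each row shifts and turns the commanded pose from where the row before left it; what a row does not reach is not made up. A row lasts 1/12 s, in which the tool goes at most 41.7 mm and 7.16 degrees, less where a joint would pass 70% of its speed; a pose out of reach is approached as far as the arm can. A call is refused whole if a number of a shift passes 0.0417 or a number of a turn 0.125, either way. A call with a gripper value outside its range is refused whole. OPENING is the closure, from 0 (fully open) to 1 (shut), set as the call begins (- or left out, the last holds). The fingers move at their own pace and stop on an object; the grip force is fixed at half the most. Time passes only in rows, so rows that do not move let the fingers close. It gives the time, the measured TCP pose, the force, the opening and the grip force at its end, in the units of the state.
- robot.state(): the state, without advancing time (a new reading comes with each control period).
- robot.snapshot(name): name is "scene" or "side" or "wrist"; returns the picture (480x640x3 uint8, blue, green, red); there is no depth.
- robot.camera_info(name): a dict with "fx", "fy", "cx", "cy" (pixels), "R" (3x3) and "t" (3): a world point X has camera coordinates R X + t; the wrist camera has in their place "tool_from_camera" (4x4, takes a point from camera to tool coordinates, whose origin is the TCP and whose axes are the flange's). Camera axes: x right, y down, z forward; pixel columns grow to the right and rows downward; lengths in m; the calibration is good to about 2 mm. A picture is of the moment at which its call begins: read the wrist's pose just before it. camera_info takes no time and is no camera call.
- robot.sign_off(): hands the job in; it is judged then, once.
Trained networks look in the newest picture that a camera, given by its name, has taken for a name from the list of things; names that differ only in an ending like _2 or _b are one class to them, and where a whole thing is asked for, a point or a joint stands for the part that bears it (a point fixed in the world has none). Each returns a list of dicts, best first, with "conf" (0 to 1); they miss things now and then, are a little off and sometimes report something else, mostly with a low value. They report only what shows in the picture. A call takes as long as a camera call. They do not tell look-alikes from the thing itself.
- robot.find_in(camera, label): "box" ([centre column, centre row, width, height] in pixels, round what is visible of it).
- robot.regions_of(camera, label): "pixels" (480x640 bool, what is visible of it) and "box" ([centre column, centre row, width, height] in pixels, round what is visible of it).
- robot.mark_of(camera, label): "pixel" ([column, row] in pixels: a listed point, or the origin of a listed thing).
The state is a dict: "time_s": time; "q": joint angles; "joint_velocities": joint speeds; "effort": joint torques, N m; "eef_pos": TCP position; "ee_rot": TCP orientation; "ft_force": force on the tool from outside, world axes, zero at the start; "ft_torque": the same for the moment, N m; "gripper_width": finger opening in m; "grip_force": force on a finger pad.
Only numpy, scipy, OpenCV 4.12 (cv2) and the standard library are available. Lean on these libraries where they do the work, as an engineer would, in place of code of your own. Each camera call takes 0.05 s, during which the arm holds its last target. There are 200 camera calls.

## Working session

There is one attempt and no reset: what is moved stays moved. The work goes in short steps, Python scripts to look and compute and a shell command to move; the robot and the scene stay as the last step left them, time stands still between calls to the robot, and variables do not carry over. Pictures are saved under pics/ and viewed, at most 14 in all, crops included, and the job is handed in when it is done.

```bash
mkdir -p pics; cat > h.py <<'E'
import numpy as np, cv2
from bench import robot
def ray(cam,px,ci=None):
    ci=ci or robot.camera_info(cam); d=np.array([(px[0]-ci['cx'])/ci['fx'],(px[1]-ci['cy'])/ci['fy'],1.])
    R=np.array(ci['R']);t=np.array(ci['t']); o=-R.T@t; return o,R.T@d
def onz(cam,px,z):
    o,d=ray(cam,px); return o+d*(z-o[2])/d[2]
def proj(cam,X):
    ci=robot.camera_info(cam);p=np.array(ci['R'])@np.array(X)+np.array(ci['t']); return ci['fx']*p[0]/p[2]+ci['cx'],ci['fy']*p[1]/p[2]+ci['cy']
E
python3 - <<'E'
from h import *
np.set_printoptions(precision=3,suppress=True)
for c in ['scene','side']:
    im=robot.snapshot(c); cv2.imwrite(f'pics/{c}0.png',im)
    ci=robot.camera_info(c); print(c,-np.array(ci['R']).T@np.array(ci['t']),ci['fx'])
    for l in ['tin_a','jar_a','bottle','oven_tray','jar_crate','bottle_tray','beaker','flask']:
        for r in robot.mark_of(c,l): print(l,np.round(r['pixel']),round(r['conf'],2),onz(c,r['pixel'],0)[:2])
print(robot.camera_info('wrist'))
E
```

```text
scene [ 1.142 -0.362  0.846] 610.2831648023517
tin_a [387. 179.] 0.92 [0.368 0.219]
tin_a [122. 267.] 0.8 [ 0.356 -0.337]
tin_a [485. 230.] 0.7 [0.578 0.307]
tin_a [255. 273.] 0.54 [ 0.477 -0.129]
jar_a [310. 236.] 0.87 [0.44 0.  ]
jar_a [376. 232.] 0.77 [0.488 0.119]
jar_a [252. 232.] 0.75 [ 0.381 -0.094]
jar_a [342. 204.] 0.73 [0.391 0.098]
jar_a [128. 210.] 0.67 [ 0.216 -0.287]
bottle [428. 164.] 0.91 [0.367 0.322]
oven_tray [481. 230.] 0.68 [0.574 0.302]
jar_crate [362. 303.] 0.56 [0.621 0.009]
bottle_tray [176. 351.] 0.87 [ 0.568 -0.305]
beaker [192. 250.] 0.77 [ 0.374 -0.21 ]
flask [256. 272.] 0.73 [ 0.475 -0.125]
side [-0.092 -0.601  0.685] 526.4672790906808
tin_a [425. 385.] 0.84 [ 0.355 -0.338]
tin_a [231. 217.] 0.59 [0.38  0.224]
jar_a [296. 218.] 0.96 [0.485 0.127]
jar_a [321. 255.] 0.95 [ 0.441 -0.005]
jar_a [329. 289.] 0.83 [ 0.388 -0.085]
jar_a [276. 246.] 0.8 [0.392 0.08 ]
jar_a [333. 419.] 0.67 [ 0.21  -0.288]
bottle [199. 201.] 0.56 [0.361 0.324]
oven_tray [280. 173.] 0.56 [0.574 0.293]
jar_crate [381. 217.] 0.87 [0.624 0.002]
jar_crate [300. 222.] 0.74 [0.48  0.108]
bottle_tray [484. 303.] 0.79 [ 0.569 -0.299]
beaker [375. 325.] 0.76 [ 0.386 -0.205]
flask [323. 258.] 0.64 [ 0.437 -0.013]
flask [380. 277.] 0.56 [ 0.48  -0.127]
{'fx': 380.11166579351476, 'fy': 380.11166579351476, 'cx': 315.0610694159687, 'cy': 243.04110444094337, 'tool_from_camera': array([[-0.001, -0.947, -0.32 ,  0.081],
       [ 1.   , -0.001,  0.001, -0.   ],
       [-0.001, -0.32 ,  0.947, -0.143],
       [ 0.   ,  0.   ,  0.   ,  1.   ]])}
```

View pics/scene0.png

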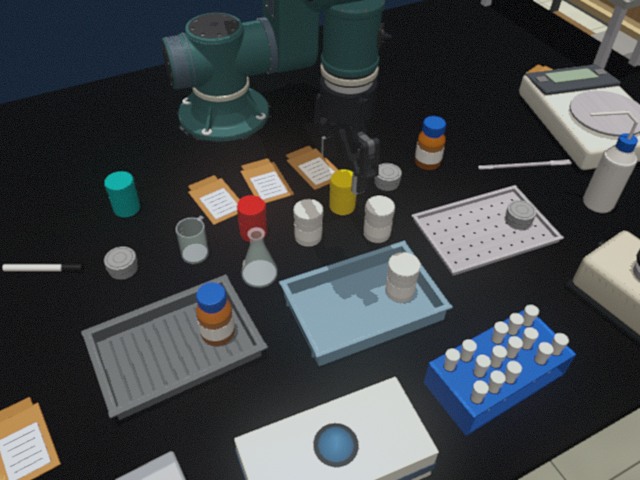

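View pics/side0.png

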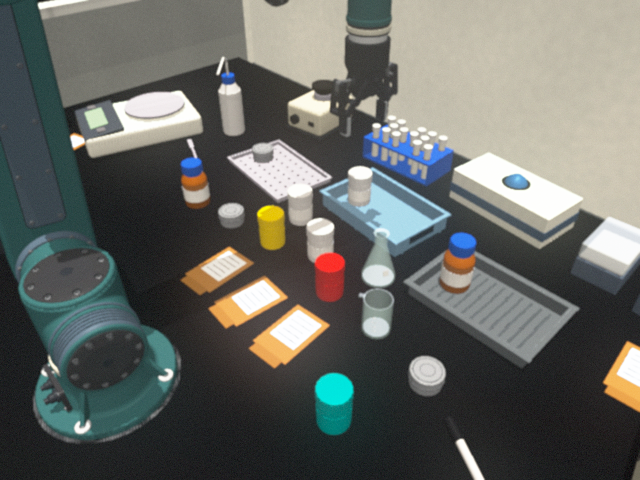

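The scene view (and side view) shows white jars at (308,222) and (379,219), tins at (387,176) and (121,262), the bottle at (431,143), the beaker at (192,240) and the flask at (259,262). The look-alikes are red (252,218), yellow (343,192) and turquoise (123,194). The jars I want are the two white ones, because the others are coloured. I'll triangulate next and confirm with a crop.

```bash
python3 - <<'E'
from h import *
np.set_printoptions(precision=3,suppress=True)
im={c:robot.snapshot(c) for c in ['scene','side']}
cv2.imwrite('pics/crop1.png',cv2.resize(im['scene'][130:290,100:420],None,fx=2.5,fy=2.5,interpolation=cv2.INTER_CUBIC)[:, :800])
def tri(p,q):
    A=[];b=[]
    for c,x in (('scene',p),('side',q)):
        o,d=ray(c,x);d/=np.linalg.norm(d);M=np.eye(3)-np.outer(d,d);A.append(M);b.append(M@o)
    X=np.linalg.lstsq(np.vstack(A),np.hstack(b),rcond=None)[0]
    return X
def match(l,f):
    S=f('scene',l);D=f('side',l)
    return S,D
for l in ['tin_a','jar_a','bottle','beaker','flask']:
    S=robot.mark_of('scene',l);D=robot.mark_of('side',l)
    for s in S:
        for d in D:
            X=tri(s['pixel'],d['pixel'])
            e=np.hypot(*(np.array(proj('scene',X))-s['pixel']))
            if e<6 and abs(X[2])<.03: print(l,np.round(s['pixel']),X,round(e,1),round(s['conf'],2),round(d['conf'],2))
h={'oven_tray':.013,'jar_crate':.038,'bottle_tray':.03}
for l in h:
    for c in im:
        for r in robot.regions_of(c,l)[:2]:
            m=r['pixels'].astype(np.uint8); ct=max(cv2.findContours(m,0,2)[0],key=cv2.contourArea)
            P=np.array([onz(c,p[0],h[l])[:2] for p in ct],np.float32)
            print(l,c,round(r['conf'],2),np.round(r['box']),cv2.minAreaRect(P))
for l in ['tin_a','jar_a','bottle']:
    for c in im:
        print(l,c,[ (np.round(r['box']).tolist(),round(r['conf'],2)) for r in robot.find_in(c,l)])
E
```

```text
tin_a [125. 269.] [ 0.362 -0.334 -0.002] 0.9 0.87 0.7
tin_a [389. 179.] [0.378 0.213 0.006] 1.9 0.59 0.71
jar_a [251. 233.] [ 0.383 -0.093  0.003] 1.9 0.92 0.84
jar_a [314. 238.] [ 0.448  0.003 -0.002] 1.4 0.81 0.74
jar_a [127. 211.] [ 0.215 -0.288 -0.003] 0.4 0.76 0.75
jar_a [378. 231.] [0.487 0.123 0.002] 0.2 0.71 0.65
jar_a [341. 204.] [0.398 0.088 0.006] 1.5 0.67 0.71
bottle [430. 165.] [ 0.365  0.326 -0.01 ] 2.0 0.66 0.82
beaker [194. 252.] [ 0.378 -0.207  0.   ] 1.1 0.59 0.89
flask [259. 276.] [ 0.483 -0.123 -0.002] 0.9 0.68 0.68
oven_tray scene 0.94 [486. 231. 152.  89.] ((0.5799607634544373, 0.3045538067817688), (0.24069349467754364, 0.1613803207874298), 84.30095672607422)
oven_tray side 0.89 [281. 171. 105.  62.] ((0.5724619626998901, 0.2972644865512848), (0.24833360314369202, 0.16249611973762512), 84.27154541015625)
jar_crate scene 0.92 [368. 301. 169. 122.] ((0.6358326077461243, 0.0012677311897277832), (0.24737022817134857, 0.17655117809772491), 86.40901947021484)
jar_crate scene 0.67 [389. 175.  30.  29.] ((0.39625799655914307, 0.19731849431991577), (0.04938242956995964, 
[... 673 characters left out ...]
2.0, 36.0, 30.0], 0.98), ([390.0, 174.0, 30.0, 30.0], 0.76), ([487.0, 230.0, 151.0, 91.0], 0.46)]
tin_a side [([427.0, 378.0, 36.0, 37.0], 0.91), ([232.0, 215.0, 27.0, 29.0], 0.81)]
jar_a scene [([343.0, 192.0, 28.0, 47.0], 0.9), ([250.0, 217.0, 29.0, 47.0], 0.87), ([311.0, 222.0, 29.0, 49.0], 0.82), ([379.0, 220.0, 27.0, 49.0], 0.77), ([122.0, 196.0, 37.0, 42.0], 0.56)]
jar_a side [([273.0, 227.0, 26.0, 44.0], 0.96), ([322.0, 241.0, 26.0, 42.0], 0.94), ([334.0, 403.0, 38.0, 61.0], 0.82), ([331.0, 277.0, 28.0, 46.0], 0.78), ([302.0, 205.0, 27.0, 41.0], 0.59), ([426.0, 376.0, 35.0, 38.0], 0.42)]
bottle scene [([431.0, 142.0, 30.0, 52.0], 0.76)]
bottle side [([196.0, 183.0, 25.0, 49.0], 0.58)]
```

View pics/crop1.png

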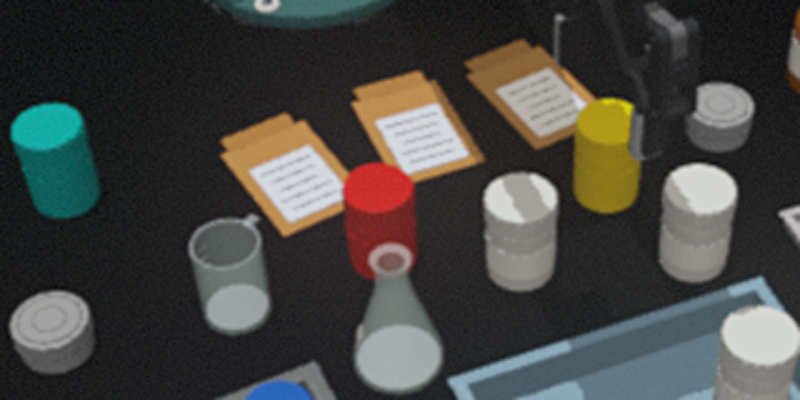

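The crop confirms it: white jars at (521,232) and (697,222) in the crop, i.e. (308,223) and (379,219) in the scene. Red, yellow and turquoise are look-alikes, and the beaker and flask are clear glass. I'll take a wrist view now and measure from it.

```bash
cat >> h.py <<'E'
from scipy.spatial.transform import Rotation as Ro
def wsnap(fn=None):
    s=robot.state(); im=robot.snapshot('wrist')
    if fn: cv2.imwrite(fn,im)
    T=np.eye(4);T[:3,:3]=Ro.from_quat(s['ee_rot']).as_matrix();T[:3,3]=s['eef_pos']
    C=T@robot.camera_info('wrist')['tool_from_camera']; ci=dict(robot.camera_info('wrist')); ci['R']=C[:3,:3].T; ci['t']=-C[:3,:3].T@C[:3,3]; return ci
def wz(ci,px,z):
    o,d=ray('w',px,ci); return o+d*(z-o[2])/d[2]
E
python3 - <<'E'
from h import *
np.set_printoptions(precision=3,suppress=True)
s=robot.state(); print(robot.grip_depth,s['ee_rot'],s['gripper_width'],s['time_s']);print(Ro.from_quat(s['ee_rot']).as_matrix())
ci=wsnap('pics/w0.png')
for l in ['tin_a','jar_a','bottle','beaker','flask','jar_crate']:
    for r in robot.mark_of('wrist',l): print(l,np.round(r['pixel']),round(r['conf'],2),wz(ci,r['pixel'],0))
E
```

```text
0.0187 [0.707 0.707 0.    0.   ] 0.0855440035813791 2.1
[[ 0.  1.  0.]
 [ 1. -0. -0.]
 [-0.  0. -1.]]
jar_a [205. 205.] 0.79 [ 0.44  -0.005  0.   ]
jar_a [147.  99.] 0.71 [0.396 0.095 0.   ]
jar_a [250.  73.] 0.69 [0.491 0.117 0.   ]
jar_a [162. 283.] 0.58 [ 0.386 -0.09   0.   ]
bottle [251.  72.] 0.19 [0.493 0.118 0.   ]
jar_crate [396. 199.] 0.78 [0.632 0.001 0.   ]
```

View pics/w0.png

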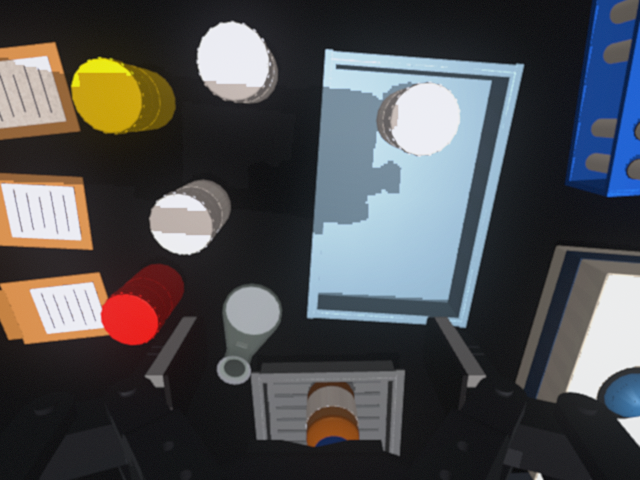

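The wrist view shows the white jar lids at about (182,224) and (234,61), and the crate rim corners at (328,50), (523,66), (466,327) and (308,319). The fingers close along world x, so no turns are needed.

```bash
python3 - <<'E'
from h import *
np.set_printoptions(precision=4,suppress=True)
ci=wsnap(); im=robot.snapshot('wrist'); hsv=cv2.cvtColor(im,cv2.COLOR_BGR2HSV)
for n,p in [('jar_a lid',(182,224)),('jar_b lid',(234,61)),('home lid',(425,119))]:
    print(n,wz(ci,p,.075+(.004 if n[0]=='h' else 0)))
C=np.array([wz(ci,p,.038) for p in [(328,50),(523,66),(466,327),(308,319)]]); print(C,C.mean(0)); 
# lip height by size check
for z in (.03,.038,.046):
    C=np.array([wz(ci,p,z)[:2] for p in [(328,50),(523,66),(466,327),(308,319)]]); print(z,np.linalg.norm(C-np.roll(C,1,0),axis=1))
# two-view height of lids: scene lid centres
for n,p,q in [('jar_a',(182,224),(308,209)),('jar_b',(234,61),(380,205)),('home',(425,119),(404,263))]:
    A=[];b=[]
    for o,d in (ray('w',p,ci),ray('scene',q)):
        d=d/np.linalg.norm(d);M=np.eye(3)-np.outer(d,d);A.append(M);b.append(M@o)
    print(n,'top',np.linalg.lstsq(np.vstack(A),np.hstack(b),rcond=None)[0])
E
```

```text
jar_a lid [ 0.4415 -0.0032  0.075 ]
jar_b lid [0.4924 0.1178 0.075 ]
home lid [0.6317 0.0783 0.079 ]
[[ 0.5608  0.1303  0.038 ]
 [ 0.7185  0.1185  0.038 ]
 [ 0.7028 -0.122   0.038 ]
 [ 0.5432 -0.1126  0.038 ]] [0.6313 0.0036 0.038 ]
0.03 [0.2493 0.1619 0.2468 0.1637]
0.038 [0.2435 0.1581 0.241  0.1599]
0.046 [0.2377 0.1544 0.2353 0.1561]
jar_a top [ 0.4409 -0.0037  0.0742]
jar_b top [0.4923 0.1171 0.0764]
home top [0.631  0.0779 0.0803]
```

```bash
python3 -m inch '[[[-0.027,0,-0.02],[0,0,0]],[[-0.027,0,-0.02],[0,0,0]],[[-0.027,0,-0.02],[0,0,0]],[[-0.028,-0.003,-0.02],[0,0,0]],[[0,0,-0.03],[0,0,0]],[[0,0,-0.03],[0,0,0]],[[0,0,-0.03],[0,0,0]],[[0,0,-0.02],[0,0,0]],[[0,0,-0.01],[0,0,0]],[[0,0,0],[0,0,0]],[[0,0,0],[0,0,0]]]' 0
python3 -m inch '[[[0,0,0],[0,0,0]],[[0,0,0],[0,0,0]],[[0,0,0],[0,0,0]],[[0,0,0],[0,0,0]],[[0,0,0],[0,0,0]],[[0,0,0],[0,0,0]],[[0,0,0],[0,0,0]],[[0,0,0],[0,0,0]]]' 1
```

```text
time_s: 3.47
eef_pos: [0.4414, -0.0031, 0.0318]
ee_rot: [0.707, 0.707, 0.0, 0.0]
ft_force: [0.9, -0.0, 0.0]
gripper_width: 0.0855
grip_force: 0.0
time_s: 4.13
eef_pos: [0.4423, -0.0032, 0.0332]
ee_rot: [0.707, 0.707, 0.001, 0.001]
ft_force: [-0.7, -0.6, 6.0]
gripper_width: 0.0511
grip_force: 61.4
```

```bash
python3 -m inch '[[[0,0,0.02],[0,0,0]],[[0,0,0.03],[0,0,0]],[[0,0,0.03],[0,0,0]],[[0.026,-0.009,0],[0,0,0]],[[0.026,-0.009,0],[0,0,0]],[[0.026,-0.009,0],[0,0,0]],[[0.026,-0.009,0],[0,0,0]],[[0.026,-0.009,0],[0,0,0]],[[0.026,-0.009,0],[0,0,0]],[[0.028,-0.011,0],[0,0,0]],[[0,0,-0.025],[0,0,0]],[[0,0,-0.025],[0,0,0]],[[0,0,-0.015],[0,0,0]],[[0,0,-0.006],[0,0,0]],[[0,0,-0.003],[0,0,0]],[[0,0,0],[0,0,0]],[[0,0,0],[0,0,0]]]'
```

```text
time_s: 5.55
eef_pos: [0.6255, -0.068, 0.0381]
ee_rot: [0.707, 0.707, 0.0, 0.001]
ft_force: [-0.2, -0.4, -2.4]
gripper_width: 0.0509
grip_force: 63.1
```

```bash
python3 -m inch '[[[0,0,-0.001],[0,0,0]],[[0,0,0],[0,0,0]]]'; python3 -m inch '[[[0,0,0],[0,0,0]],[[0,0,0],[0,0,0]],[[0,0,0],[0,0,0]],[[0,0,0],[0,0,0]],[[0,0,0],[0,0,0]]]' 0; python3 -m inch '[[[0,0,0.02],[0,0,0]],[[0,0,0.035],[0,0,0]],[[0,0,0.035],[0,0,0]],[[0,0,0.02],[0,0,0]],[[0,0,0],[0,0,0]]]'
```

```text
time_s: 5.72
eef_pos: [0.6257, -0.0681, 0.0373]
ee_rot: [0.707, 0.707, 0.001, 0.001]
ft_force: [-0.0, -0.5, 1.1]
gripper_width: 0.0507
grip_force: 63.0
time_s: 6.13
eef_pos: [0.625, -0.068, 0.0362]
ee_rot: [0.707, 0.707, -0.0, -0.0]
ft_force: [-0.1, -0.8, 0.2]
gripper_width: 0.0856
grip_force: 0.0
time_s: 6.55
eef_pos: [0.6284, -0.0686, 0.1539]
ee_rot: [0.707, 0.707, 0.004, 0.005]
ft_force: [0.6, -0.6, 0.0]
gripper_width: 0.0853
grip_force: 0.0
```

```bash
python3 -m inch '[[[-0.02,0.027,0.01],[0,0,0]],[[-0.02,0.027,0.01],[0,0,0]],[[-0.02,0.027,0],[0,0,0]],[[-0.02,0.027,0],[0,0,0]],[[-0.02,0.027,0],[0,0,0]],[[-0.02,0.027,0],[0,0,0]],[[-0.013,0.023,0],[0,0,0]],[[0,0,0],[0,0,0]],[[0,0,0],[0,0,0]],[[0,0,0],[0,0,0]]]'
python3 - <<'E'
from h import *
np.set_printoptions(precision=4,suppress=True)
ci=wsnap('pics/w1.png'); print(robot.state()['eef_pos'])
for l in ['jar_a','tin_a','bottle','oven_tray']:
    for r in robot.mark_of('wrist',l): print(l,np.round(r['pixel']),round(r['conf'],2),wz(ci,r['pixel'],0))
E
```

```text
time_s: 7.38
eef_pos: [0.4921, 0.1166, 0.1658]
ee_rot: [0.707, 0.707, -0.0, 0.0]
ft_force: [0.9, 0.6, -0.0]
gripper_width: 0.0851
grip_force: 0.0
[0.4924 0.1162 0.1659]
jar_a [315. 218.] 0.92 [0.492  0.1154 0.    ]
jar_a [203. 243.] 0.87 [0.3961 0.0937 0.    ]
jar_a [211. 416.] 0.85 [ 0.3871 -0.0909  0.    ]
jar_a [448. 403.] 0.65 [ 0.6257 -0.076   0.    ]
tin_a [160.  95.] 0.68 [0.3748 0.2121 0.    ]
```

View pics/w1.png

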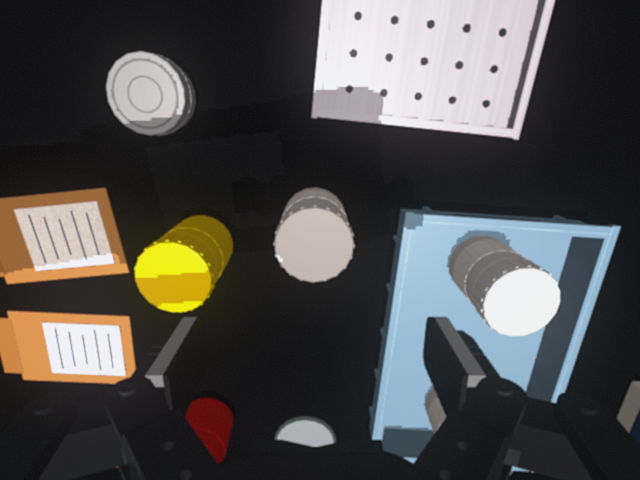

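The wrist view shows the white jar lid centred at (314,242), yellow at (173,277) on its left, and the crate wall on the right from x≈400. The fingers clear both. I'll go straight down.

```bash
python3 -m inch '[[[0,0.001,-0.02],[0,0,0]],[[0,0,-0.03],[0,0,0]],[[0,0,-0.03],[0,0,0]],[[0,0,-0.025],[0,0,0]],[[0,0,-0.015],[0,0,0]],[[0,0,-0.01],[0,0,0]],[[0,0,0],[0,0,0]],[[0,0,0],[0,0,0]]]' 0
python3 -m inch '[[[0,0,0],[0,0,0]],[[0,0,0],[0,0,0]],[[0,0,0],[0,0,0]],[[0,0,0],[0,0,0]],[[0,0,0],[0,0,0]],[[0,0,0],[0,0,0]],[[0,0,0],[0,0,0]],[[0,0,0],[0,0,0]]]' 1
```

```text
time_s: 8.3
eef_pos: [0.4924, 0.1177, 0.0365]
ee_rot: [0.707, 0.707, -0.0, -0.0]
ft_force: [-0.2, -0.6, 0.0]
gripper_width: 0.0851
grip_force: 0.0
time_s: 8.97
eef_pos: [0.493, 0.1181, 0.0381]
ee_rot: [0.707, 0.707, 0.001, 0.001]
ft_force: [-2.5, 0.3, 6.1]
gripper_width: 0.0505
grip_force: 61.7
```

```bash
python3 -m inch '[[[0,0,0.02],[0,0,0]],[[0,0,0.03],[0,0,0]],[[0,0,0.03],[0,0,0]],[[0,0,0.02],[0,0,0]],[[0.012,-0.022,0],[0,0,0]],[[0.022,-0.022,0],[0,0,0]],[[0.022,-0.022,0],[0,0,0]],[[0.027,-0.022,0],[0,0,0]],[[0.027,-0.017,0],[0,0,0]],[[0.027,-0.010,0],[0,0,0]],[[0,0,-0.02],[0,0,0]],[[0,0,-0.03],[0,0,0]],[[0,0,-0.025],[0,0,0]],[[0,0,-0.012],[0,0,0]],[[0,0,-0.005],[0,0,0]],[[0,0,-0.003],[0,0,0]],[[0,0,0],[0,0,0]],[[0,0,0],[0,0,0]]]'
```

```text
time_s: 10.47
eef_pos: [0.6298, 0.0031, 0.0426]
ee_rot: [0.707, 0.707, 0.001, 0.001]
ft_force: [0.8, -0.4, -0.9]
gripper_width: 0.0507
grip_force: 63.0
```

```bash
python3 -m inch '[[[0,0,-0.001],[0,0,0]],[[0,0,0],[0,0,0]]]'; python3 -m inch '[[[0,0,0],[0,0,0]],[[0,0,0],[0,0,0]],[[0,0,0],[0,0,0]],[[0,0,0],[0,0,0]],[[0,0,0],[0,0,0]]]' 0; python3 -m inch '[[[0,0,0.02],[0,0,0]],[[0,0,0.03],[0,0,0]],[[0,0,0.03],[0,0,0]],[[0,0,0.03],[0,0,0]],[[0,0,0.02],[0,0,0]],[[-0.026,0.021,0],[0,0,0]],[[-0.026,0.021,0],[0,0,0]],[[-0.026,0.021,0],[0,0,0]],[[-0.026,0.021,0],[0,0,0]],[[-0.026,0.021,0],[0,0,0]],[[-0.026,0.021,0],[0,0,0]],[[-0.026,0.021,0],[0,0,0]],[[-0.026,0.021,0],[0,0,0]],[[-0.026,0.021,0],[0,0,0]],[[-0.019,0.021,0],[0,0,0]],[[0,0,0],[0,0,0]],[[0,0,0],[0,0,0]],[[0,0,0],[0,0,0]]]'
python3 - <<'E'
from h import *
np.set_printoptions(precision=4,suppress=True)
ci=wsnap('pics/w2.png'); print(robot.state()['eef_pos'])
for l in ['jar_a','tin_a','bottle','oven_tray']:
    for r in robot.mark_of('wrist',l): print(l,np.round(r['pixel']),round(r['conf'],2),wz(ci,r['pixel'],0))
E
```

```text
time_s: 10.63
eef_pos: [0.6299, 0.003, 0.0422]
ee_rot: [0.707, 0.707, 0.001, 0.001]
ft_force: [-1.7, 0.7, 5.0]
gripper_width: 0.0508
grip_force: 63.4
time_s: 11.05
eef_pos: [0.6289, 0.003, 0.04]
ee_rot: [0.707, 0.707, -0.0, -0.0]
ft_force: [0.0, 0.0, -0.3]
gripper_width: 0.0857
grip_force: 0.0
time_s: 12.55
eef_pos: [0.3764, 0.2128, 0.1705]
ee_rot: [0.707, 0.707, 0.0, 0.0]
ft_force: [-0.7, -0.2, -0.9]
gripper_width: 0.0855
grip_force: 0.0
[0.3767 0.2125 0.1704]
jar_a [334. 332.] 0.85 [0.395  0.0989 0.    ]
tin_a [312. 218.] 0.86 [0.3747 0.2104 0.    ]
bottle [294.  73.] 0.62 [0.3606 0.3237 0.    ]
oven_tray [576.  98.] 0.73 [0.5785 0.3059 0.    ]
```

View pics/w2.png

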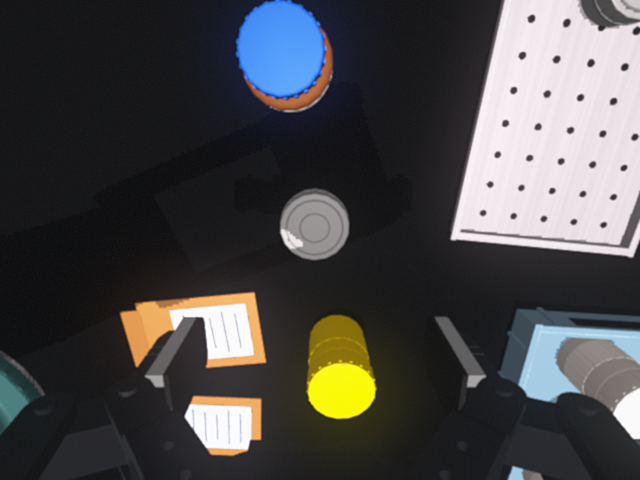

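The wrist view shows the tin lid centre at (315,226), the bottle cap at (281,48), and the oven tray's near rim corners at (452,240) and (635,256).

```bash
python3 - <<'E'
from h import *
np.set_printoptions(precision=4,suppress=True)
ci=wsnap()
A=wz(ci,(452,240),.013)
for n,p,z in [('tin',(315,226),.03),('cap',(281,48),.105),('tray corner',(452,240),.013),('corner2',(635,256),.013),('leftedge',(505,0),.013)]: print(n,wz(ci,p,z))
for n,p,q in [('tin',(315,226),(388,172)),('cap',(281,48),(434,124))]:
    M_=[];b=[]
    for o,d in (ray('w',p,ci),ray('scene',q)):
        d=d/np.linalg.norm(d);M=np.eye(3)-np.outer(d,d);M_.append(M);b.append(M@o)
    print(n,'top',np.linalg.lstsq(np.vstack(M_),np.hstack(b),rcond=None)[0])
E
```

```text
tin [0.3769 0.2119 0.03  ]
cap [0.3603 0.3248 0.105 ]
tray corner [0.4909 0.1945 0.013 ]
corner2 [0.6471 0.1798 0.013 ]
leftedge [0.5077 0.3679 0.013 ]
tin top [0.3767 0.2115 0.0292]
cap top [0.3594 0.3249 0.1002]
```

```bash
python3 -m inch '[[[0,-0.001,-0.02],[0,0,0]],[[0,0,-0.03],[0,0,0]],[[0,0,-0.03],[0,0,0]],[[0,0,-0.03],[0,0,0]],[[0,0,-0.025],[0,0,0]],[[0,0,-0.02],[0,0,0]],[[0,0,-0.01],[0,0,0]],[[0,0,-0.005],[0,0,0]],[[0,0,0],[0,0,0]],[[0,0,0],[0,0,0]]]' 0
python3 -m inch '[[[0,0,0],[0,0,0]],[[0,0,0],[0,0,0]],[[0,0,0],[0,0,0]],[[0,0,0],[0,0,0]],[[0,0,0],[0,0,0]],[[0,0,0],[0,0,0]],[[0,0,0],[0,0,0]],[[0,0,0],[0,0,0]]]' 1
```

```text
time_s: 13.68
eef_pos: [0.377, 0.2122, 0.0013]
ee_rot: [0.707, 0.707, 0.001, 0.0]
ft_force: [-0.3, 0.9, 1.1]
gripper_width: 0.0856
grip_force: 0.0
time_s: 14.35
eef_pos: [0.3774, 0.2126, 0.002]
ee_rot: [0.707, 0.707, 0.002, 0.001]
ft_force: [0.2, -0.0, 5.6]
gripper_width: 0.0525
grip_force: 63.0
```

```bash
python3 -m inch '[[[0,0,0.015],[0,0,0]],[[0,0,0.025],[0,0,0]],[[0,0,0.02],[0,0,0]],[[0.024,0.003,0],[0,0,0]],[[0.024,0.003,0],[0,0,0]],[[0.024,0.003,0],[0,0,0]],[[0.024,0.003,0],[0,0,0]],[[0.024,0.003,0],[0,0,0]],[[0.024,0.003,0],[0,0,0]],[[0.024,0.003,0],[0,0,0]],[[0.026,0.002,0],[0,0,0]],[[0,0,0],[0,0,0]],[[0,0,-0.025],[0,0,0]],[[0,0,-0.018],[0,0,0]],[[0,0,-0.008],[0,0,0]],[[0,0,-0.003],[0,0,0]],[[0,0,-0.002],[0,0,0]],[[0,0,0],[0,0,0]],[[0,0,0],[0,0,0]]]'
```

```text
time_s: 15.93
eef_pos: [0.5701, 0.2352, 0.0051]
ee_rot: [0.707, 0.707, 0.001, 0.0]
ft_force: [-1.0, -1.1, 2.3]
gripper_width: 0.0523
grip_force: 62.8
```

```bash
python3 -m inch '[[[0,0,0],[0,0,0]],[[0,0,0],[0,0,0]],[[0,0,0],[0,0,0]],[[0,0,0],[0,0,0]],[[0,0,0],[0,0,0]]]' 0; python3 -m inch '[[[0,0,0.02],[0,0,0]],[[0,0,0.03],[0,0,0]],[[0,0,0.03],[0,0,0]],[[0,0,0.035],[0,0,0]],[[0,0,0.035],[0,0,0]],[[0,0,0.02],[0,0,0]],[[-0.026,0.011,0],[0,0,0]],[[-0.026,0.011,0],[0,0,0]],[[-0.026,0.011,0],[0,0,0]],[[-0.026,0.011,0],[0,0,0]],[[-0.026,0.011,0],[0,0,0]],[[-0.026,0.011,0],[0,0,0]],[[-0.026,0.011,0],[0,0,0]],[[-0.028,0.013,0],[0,0,0]],[[0,0,0],[0,0,0]],[[0,0,0],[0,0,0]],[[0,0,0],[0,0,0]]]'
python3 - <<'E'
from h import *
np.set_printoptions(precision=4,suppress=True)
ci=wsnap('pics/w3.png'); print(robot.state()['eef_pos'])
for l in ['tin_a','bottle']:
    for r in robot.mark_of('wrist',l): print(l,np.round(r['pixel']),round(r['conf'],2),wz(ci,r['pixel'],0))
im=robot.snapshot('wrist');hsv=cv2.cvtColor(im,cv2.COLOR_BGR2HSV)
m=cv2.inRange(hsv,(100,120,60),(125,255,255));n,_,st,ce=cv2.connectedComponentsWithStats(m)
for i in np.argsort(-st[1:,4])[:3]+1: print(st[i],ce[i],wz(ci,ce[i],.105))
E
```

```text
time_s: 16.35
eef_pos: [0.5701, 0.235, 0.0044]
ee_rot: [0.707, 0.707, 0.0, 0.0]
ft_force: [0.2, -0.5, 0.8]
gripper_width: 0.0854
grip_force: 0.0
time_s: 17.77
eef_pos: [0.3604, 0.325, 0.1745]
ee_rot: [0.707, 0.707, 0.0, 0.0]
ft_force: [-0.0, 0.2, 0.1]
gripper_width: 0.0854
grip_force: 0.0
[0.3608 0.3248 0.1744]
tin_a [540. 310.] 0.55 [0.5722 0.2327 0.    ]
bottle [315. 217.] 0.65 [0.3608 0.3224 0.    ]
[ 274  215   77   77 4438] [312.2078 254.0491] [0.3589 0.3275 0.105 ]
```

View pics/w3.png

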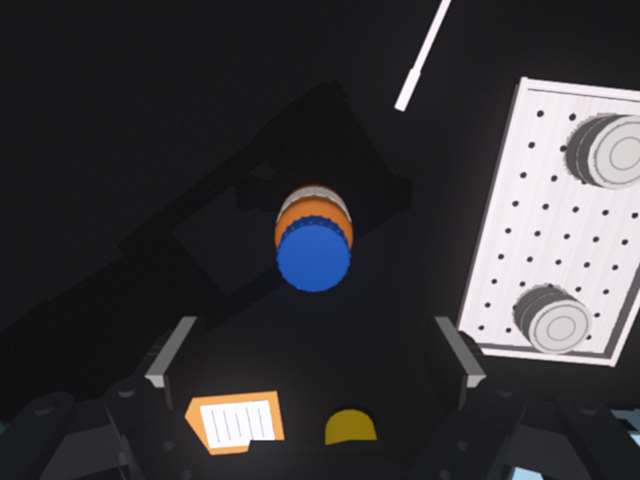

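The view shows the cap centred at about (314,256), right between the fingers. The first tin stands in the oven tray at (555,322).

```bash
python3 -m inch '[[[0,0.001,-0.02],[0,0,0]],[[0,0,-0.03],[0,0,0]],[[0,0,-0.025],[0,0,0]],[[0,0,-0.015],[0,0,0]],[[0,0,-0.009],[0,0,0]],[[0,0,0],[0,0,0]],[[0,0,0],[0,0,0]]]' 0
python3 -m inch '[[[0,0,0],[0,0,0]],[[0,0,0],[0,0,0]],[[0,0,0],[0,0,0]],[[0,0,0],[0,0,0]],[[0,0,0],[0,0,0]],[[0,0,0],[0,0,0]],[[0,0,0],[0,0,0]],[[0,0,0],[0,0,0]],[[0,0,0],[0,0,0]]]' 1
```

```text
time_s: 18.55
eef_pos: [0.3605, 0.3259, 0.0755]
ee_rot: [0.707, 0.707, -0.0, 0.0]
ft_force: [0.9, -0.6, 0.5]
gripper_width: 0.0853
grip_force: 0.0
time_s: 19.3
eef_pos: [0.3605, 0.3266, 0.0769]
ee_rot: [0.707, 0.707, 0.001, 0.0]
ft_force: [-2.0, -0.9, 5.9]
gripper_width: 0.0424
grip_force: 60.7
```

```bash
python3 -m inch '[[[0,0,0.01],[0,0,0]],[[0,0,0.02],[0,0,0]],[[0,0,0.025],[0,0,0]],[[0,0,0.025],[0,0,0]],[[0,0,0.025],[0,0,0]],[[0,0,0.015],[0,0,0]],[[0,0,0],[0,0,0]],[[0,0,0],[0,0,0]]]'; python3 - <<'E'
from h import *
im=robot.snapshot('side'); sc=robot.snapshot('scene')
cv2.imwrite('pics/c2.png',np.hstack([cv2.resize(im[60:260,140:300],(480,600)),cv2.resize(sc[60:260,370:477],(320,600))]))
cv2.imwrite('pics/scene2.png',sc)
E
```

```text
time_s: 19.97
eef_pos: [0.3601, 0.3261, 0.1956]
ee_rot: [0.707, 0.707, 0.001, 0.0]
ft_force: [-0.2, -0.5, -3.5]
gripper_width: 0.0424
grip_force: 61.5
```

View pics/c2.png

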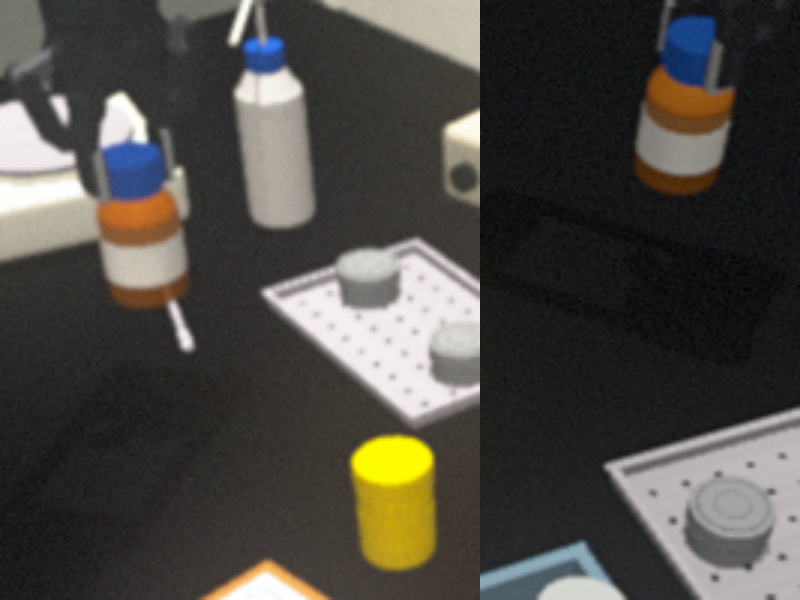

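Bottle hangs upright from the cap at (143,225) in the crop. I'll carry it high above the glassware to the spill tray.

```bash
python3 -m inch '[[[0.003,-0.01,0.01],[0,0,0]],[[0.007,-0.02,0.02],[0,0,0]],[[0.009,-0.026,0.01],[0,0,0]],[[0.009,-0.03,0],[0,0,0]],[[0.009,-0.03,0],[0,0,0]],[[0.009,-0.03,0],[0,0,0]],[[0.009,-0.03,0],[0,0,0]],[[0.009,-0.03,0],[0,0,0]],[[0.009,-0.03,0],[0,0,0]],[[0.009,-0.03,0],[0,0,0]],[[0.009,-0.03,0],[0,0,0]],[[0.009,-0.03,0],[0,0,0]],[[0.009,-0.03,0],[0,0,0]],[[0.009,-0.03,0],[0,0,0]],[[0.009,-0.03,0],[0,0,0]],[[0.009,-0.03,0],[0,0,0]],[[0.009,-0.03,0],[0,0,0]],[[0.009,-0.03,0],[0,0,0]],[[0.009,-0.03,0],[0,0,0]],[[0.009,-0.03,0],[0,0,0]]]'; python3 -m inch '[[[0.009,-0.03,0],[0,0,0]],[[0.009,-0.03,0],[0,0,0]],[[0.009,-0.02,0],[0,0,0]],[[0.007,-0.015,0],[0,0,0]],[[0,0,0],[0,0,0]],[[0,0,0],[0,0,0]],[[0,0,0],[0,0,0]]]'; python3 - <<'E'
from h import *
ci=wsnap('pics/w4.png'); print(robot.state()['eef_pos'])
E
```

```text
time_s: 21.73
eef_pos: [0.5311, -0.2421, 0.2343]
ee_rot: [0.707, 0.707, -0.001, -0.001]
ft_force: [0.6, 0.2, -3.1]
gripper_width: 0.0424
grip_force: 61.6
time_s: 22.32
eef_pos: [0.5652, -0.3347, 0.2344]
ee_rot: [0.707, 0.707, -0.0, -0.001]
ft_force: [-0.5, 1.1, -3.2]
gripper_width: 0.0428
grip_force: 61.8
[ 0.56543869 -0.33433572  0.23494736]
```

View pics/w4.png

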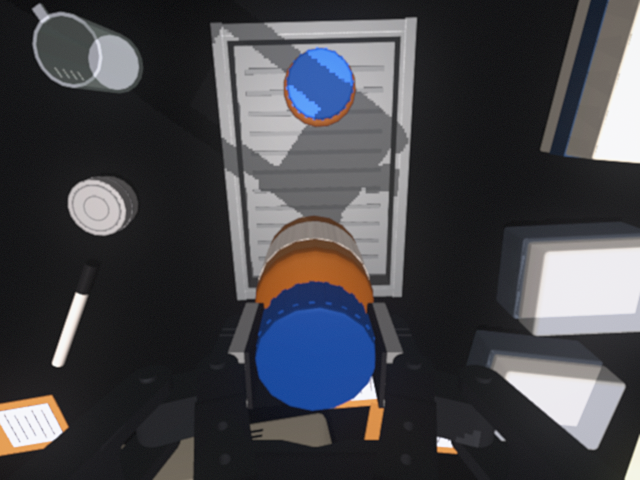

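The view shows the tray rim corners at (214,22), (416,18), (401,297) and (238,298), the home cap at (320,83), the held bottle upright, and tin_b's lid at (97,208).

```bash
python3 - <<'E'
from h import *
np.set_printoptions(precision=4,suppress=True)
ci=wsnap()
C=np.array([wz(ci,p,.03) for p in [(214,22),(416,18),(401,297),(238,298)]]);print(C,C.mean(0))
print('homecap',wz(ci,(320,83),.109),'tin',wz(ci,(97,208),.03))
E
```

```text
[[ 0.4839 -0.1817  0.03  ]
 [ 0.6469 -0.1789  0.03  ]
 [ 0.6528 -0.4281  0.03  ]
 [ 0.4872 -0.4292  0.03  ]] [ 0.5677 -0.3045  0.03  ]
homecap [ 0.5688 -0.2332  0.109 ] tin [ 0.3611 -0.3356  0.03  ]
```

```bash
python3 -m inch '[[[0,0,-0.01],[0,0,0]],[[0,0,-0.02],[0,0,0]],[[0,0,-0.025],[0,0,0]],[[0,0,-0.025],[0,0,0]],[[0,0,-0.025],[0,0,0]],[[0,0,-0.02],[0,0,0]],[[0,0,-0.012],[0,0,0]],[[0,0,-0.008],[0,0,0]],[[0,0,-0.004],[0,0,0]],[[0,0,-0.003],[0,0,0]],[[0,0,0],[0,0,0]],[[0,0,0],[0,0,0]]]'
```

```text
time_s: 23.42
eef_pos: [0.5667, -0.3354, 0.0848]
ee_rot: [0.707, 0.707, 0.0, 0.001]
ft_force: [0.5, -0.1, -3.1]
gripper_width: 0.0422
grip_force: 61.8
```

Still 4 mm above the floor.

```bash
python3 -m inch '[[[0,0,-0.002],[0,0,0]],[[0,0,-0.001],[0,0,0]],[[0,0,-0.001],[0,0,0]],[[0,0,0],[0,0,0]],[[0,0,0],[0,0,0]]]'
```

```text
time_s: 23.83
eef_pos: [0.5665, -0.3355, 0.081]
ee_rot: [0.707, 0.707, 0.0, 0.001]
ft_force: [-0.7, 0.5, 3.5]
gripper_width: 0.0423
grip_force: 62.2
```

```bash
python3 -m inch '[[[0,0,0],[0,0,0]],[[0,0,0],[0,0,0]],[[0,0,0],[0,0,0]],[[0,0,0],[0,0,0]],[[0,0,0],[0,0,0]]]' 0; python3 -m inch '[[[0,0,0.01],[0,0,0]],[[0,0,0.02],[0,0,0]],[[0,0,0.03],[0,0,0]],[[0,0,0.03],[0,0,0]],[[-0.02,0,0],[0,0,0]],[[-0.025,0,0],[0,0,0]],[[-0.025,0,0],[0,0,0]],[[-0.025,0,0],[0,0,0]],[[-0.025,0,0],[0,0,0]],[[-0.025,0,0],[0,0,0]],[[-0.025,0,0],[0,0,0]],[[-0.02,0,0],[0,0,0]],[[-0.015,0,0],[0,0,0]],[[0,0,0],[0,0,0]],[[0,0,0],[0,0,0]],[[0,0,0],[0,0,0]]]'; python3 - <<'E'
from h import *
np.set_printoptions(precision=4,suppress=True)
ci=wsnap('pics/w5.png'); print(robot.state()['eef_pos'])
E
```

```text
time_s: 24.25
eef_pos: [0.566, -0.3349, 0.0791]
ee_rot: [0.707, 0.707, 0.0, -0.0]
ft_force: [-0.1, -0.2, 0.5]
gripper_width: 0.0855
grip_force: 0.0
time_s: 25.58
eef_pos: [0.3617, -0.3352, 0.1698]
ee_rot: [0.707, 0.707, 0.0, 0.001]
ft_force: [0.1, 0.9, -0.9]
gripper_width: 0.0857
grip_force: 0.0
[ 0.3619 -0.3351  0.1696]
```

View pics/w5.png

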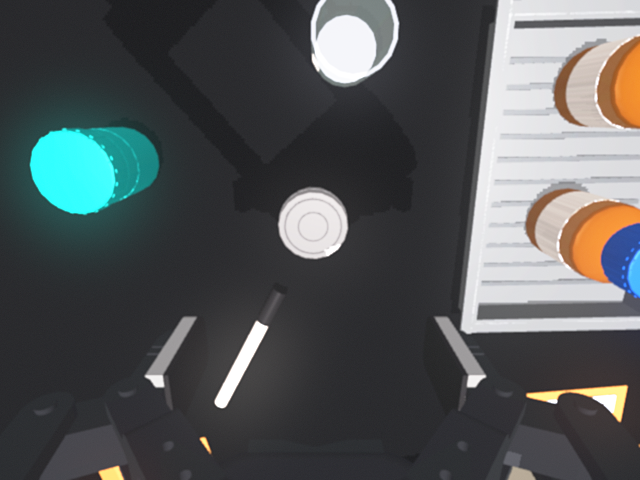

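The tin lid is centred at (313,225), and the bottle stands in the tray at (590,235). The pen, the turquoise jar and the beaker are clear of the fingers.

```bash
python3 -m inch '[[[-0.001,0,-0.02],[0,0,0]],[[0,0,-0.03],[0,0,0]],[[0,0,-0.03],[0,0,0]],[[0,0,-0.03],[0,0,0]],[[0,0,-0.025],[0,0,0]],[[0,0,-0.02],[0,0,0]],[[0,0,-0.009],[0,0,0]],[[0,0,-0.005],[0,0,0]],[[0,0,0],[0,0,0]],[[0,0,0],[0,0,0]]]' 0
python3 -m inch '[[[0,0,0],[0,0,0]],[[0,0,0],[0,0,0]],[[0,0,0],[0,0,0]],[[0,0,0],[0,0,0]],[[0,0,0],[0,0,0]],[[0,0,0],[0,0,0]],[[0,0,0],[0,0,0]],[[0,0,0],[0,0,0]]]' 1
```

```text
time_s: 26.47
eef_pos: [0.361, -0.3357, 0.0014]
ee_rot: [0.707, 0.707, -0.0, 0.001]
ft_force: [-0.3, -0.4, -0.3]
gripper_width: 0.0857
grip_force: 0.0
time_s: 27.13
eef_pos: [0.361, -0.3361, 0.0021]
ee_rot: [0.707, 0.707, -0.0, 0.002]
ft_force: [-0.1, -0.2, 6.5]
gripper_width: 0.0521
grip_force: 63.1
```

```bash
python3 -m inch '[[[0,0,0.02],[0,0,0]],[[0,0,0.035],[0,0,0]],[[0,0,0.035],[0,0,0]],[[0,0,0.035],[0,0,0]],[[0,0,0.035],[0,0,0]],[[0.01,0.03,0],[0,0,0]],[[0.01,0.03,0],[0,0,0]],[[0.01,0.03,0],[0,0,0]],[[0.01,0.03,0],[0,0,0]],[[0.01,0.03,0],[0,0,0]],[[0.01,0.03,0],[0,0,0]],[[0.01,0.03,0],[0,0,0]],[[0.01,0.03,0],[0,0,0]],[[0.01,0.03,0],[0,0,0]],[[0.01,0.03,0],[0,0,0]],[[0.01,0.03,0],[0,0,0]],[[0.01,0.03,0],[0,0,0]],[[0.01,0.03,0],[0,0,0]],[[0.01,0.03,0],[0,0,0]],[[0.01,0.03,0],[0,0,0]]]'; python3 -m inch '[[[0.01,0.03,0],[0,0,0]],[[0.01,0.03,0],[0,0,0]],[[0.01,0.03,0],[0,0,0]],[[0.01,0.03,0],[0,0,0]],[[0.01,0.03,0],[0,0,0]],[[0.009,0.022,0],[0,0,0]],[[0.007,0.015,0],[0,0,0]],[[0,0,0],[0,0,0]],[[0,0,0],[0,0,0]],[[0,0,0],[0,0,0]]]'; python3 - <<'E'
from h import *
ci=wsnap('pics/w6.png')
E
```

```text
time_s: 28.8
eef_pos: [0.5099, 0.1165, 0.16]
ee_rot: [0.707, 0.707, -0.0, -0.0]
ft_force: [0.6, -1.2, -0.4]
gripper_width: 0.052
grip_force: 62.8
time_s: 29.63
eef_pos: [0.5756, 0.3011, 0.1598]
ee_rot: [0.707, 0.707, -0.001, -0.0]
ft_force: [-0.2, -1.0, -0.3]
gripper_width: 0.0521
grip_force: 62.8
```

View pics/w6.png

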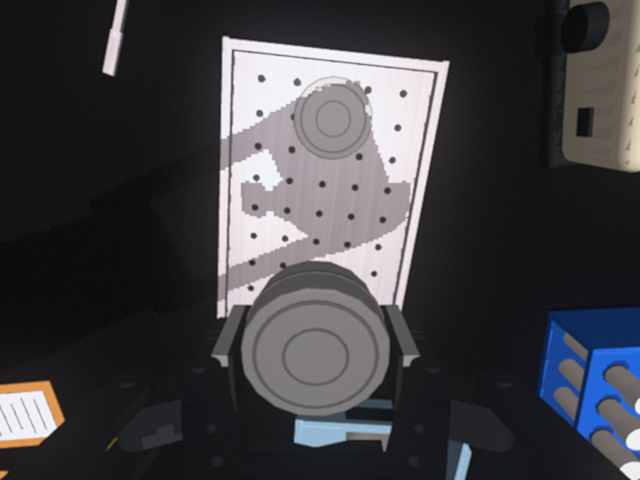

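The held tin is level at (315,337). The home tin is at (333,118), leaving the mid slot free. Lowering.

```bash
python3 -m inch '[[[0,0,-0.01],[0,0,0]],[[0,0,-0.025],[0,0,0]],[[0,0,-0.03],[0,0,0]],[[0,0,-0.03],[0,0,0]],[[0,0,-0.025],[0,0,0]],[[0,0,-0.015],[0,0,0]],[[0,0,-0.01],[0,0,0]],[[0,0,-0.005],[0,0,0]],[[0,0,-0.003],[0,0,0]],[[0,0,-0.001],[0,0,0]],[[0,0,0],[0,0,0]],[[0,0,0],[0,0,0]]]'
```

```text
time_s: 30.68
eef_pos: [0.577, 0.3024, 0.0079]
ee_rot: [0.707, 0.707, 0.001, 0.001]
ft_force: [0.4, -0.3, -1.5]
gripper_width: 0.052
grip_force: 62.8
```

```bash
python3 -m inch '[[[0,0,-0.001],[0,0,0]],[[0,0,-0.001],[0,0,0]],[[0,0,-0.001],[0,0,0]],[[0,0,0],[0,0,0]],[[0,0,0],[0,0,0]]]'
```

```text
time_s: 31.1
eef_pos: [0.5766, 0.3024, 0.0052]
ee_rot: [0.707, 0.707, 0.001, 0.0]
ft_force: [-2.2, -1.7, 6.3]
gripper_width: 0.0522
grip_force: 63.4
```

Contact. I'll release, retreat and check.

```bash
python3 -m inch '[[[0,0,0],[0,0,0]],[[0,0,0],[0,0,0]],[[0,0,0],[0,0,0]],[[0,0,0],[0,0,0]],[[0,0,0],[0,0,0]]]' 0; python3 -m inch '[[[0,0,0.015],[0,0,0]],[[0,0,0.03],[0,0,0]],[[0,0,0.03],[0,0,0]],[[0,0,0.035],[0,0,0]],[[0,0,0.035],[0,0,0]],[[0,0,0.03],[0,0,0]],[[-0.03,0,0.02],[0,0,0]],[[-0.03,0,0.02],[0,0,0]],[[-0.03,0,0.02],[0,0,0]],[[-0.03,0,0.02],[0,0,0]],[[-0.03,0,0],[0,0,0]],[[-0.03,0,0],[0,0,0]],[[0,0,0],[0,0,0]],[[0,0,0],[0,0,0]]]'; python3 - <<'E'
from h import *
np.set_printoptions(precision=3,suppress=True)
im=robot.snapshot('scene');cv2.imwrite('pics/scene9.png',im); robot.snapshot('side')
for c in ['scene','side']:
  for l in ['tin_a','jar_a','bottle','beaker','flask']:
    for r in robot.mark_of(c,l): print(c,l,np.round(r['pixel']),round(r['conf'],2),onz(c,r['pixel'],.003)[:2])
E
```

```text
time_s: 31.52
eef_pos: [0.5758, 0.3019, 0.0029]
ee_rot: [0.707, 0.707, -0.0, -0.0]
ft_force: [-0.1, 0.5, -0.7]
gripper_width: 0.0852
grip_force: 0.0
time_s: 32.68
eef_pos: [0.395, 0.3021, 0.2589]
ee_rot: [0.707, 0.708, 0.001, 0.0]
ft_force: [1.0, 0.3, 0.0]
gripper_width: 0.0854
grip_force: 0.0
scene tin_a [454. 236.] 0.94 [0.565 0.244]
scene tin_a [485. 228.] 0.81 [0.574 0.31 ]
scene jar_a [364. 305.] 0.96 [0.628 0.009]
scene jar_a [252. 232.] 0.89 [ 0.384 -0.095]
scene jar_a [323. 318.] 0.83 [ 0.621 -0.066]
scene jar_a [126. 210.] 0.7 [ 0.219 -0.291]
scene bottle [156. 359.] 0.7 [ 0.57  -0.339]
scene beaker [192. 249.] 0.91 [ 0.374 -0.209]
scene flask [255. 275.] 0.82 [ 0.482 -0.131]
side tin_a [296. 180.] 0.88 [0.58  0.241]
side tin_a [277. 172.] 0.74 [0.569 0.299]
side tin_a [378. 215.] 0.32 [0.622 0.011]
side jar_a [333. 419.] 0.91 [ 0.209 -0.288]
side jar_a [328. 287.] 0.91 [ 0.387 -0.083]
side jar_a [379. 215.] 0.88 [0.624 0.008]
side jar_a [409. 231.] 0.83 [ 0.628 -0.073]
side jar_a [276. 243.] 0.75 [0.397 0.084]
side bottle [504. 316.] 0.79 [ 0.566 -0.342]
side beaker [374. 329.] 0.71 [ 0.376 -0.211]
side flask [380. 278.] 0.71 [ 0.476 -0.131]
side flask [485. 307.] 0.67 [ 0.56  -0.306]
```

View pics/scene9.png

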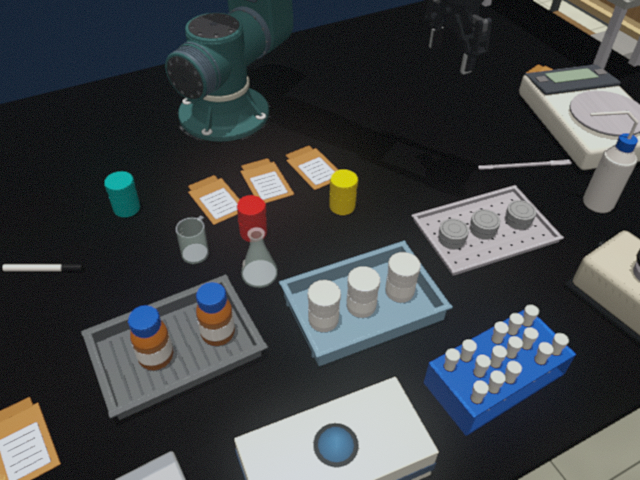

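All five containers stand upright in their trays: tins at (454,234) and (485,223), jars at (324,305) and (363,292), the bottle at (150,340). The beaker (192,240) and flask (259,262) have not moved.

```bash
python3 -c "
from bench import robot
print(robot.sign_off())"
```

```text
the job is handed in; nothing more can be done
None
```

I handed the job in at about 33 s: both tins, both jars and the bottle stand upright in their trays, and the beaker and flask have not moved; the sign-off gave no verdict.

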